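# Raise the ashing furnace lid with its lift lever and hold it open

### The arm

A 6-joint arm with a two-finger parallel gripper is mounted at the origin on the work surface. World frame = base frame: x ahead of the robot, y to its left, z up, the work surface at z = 0. Lengths are in m, angles in degrees, forces in N, time in s.
With the tool pointing down it reaches from about 0.325 to 0.875 m from the base axis. Payload 4.4 kg.
Tool frame: the origin (TCP) lies midway between the tips of the shut fingers; the grasp point (between the pads) lies 19 mm behind it; z points along the fingers, x is the direction in which the jaws open and shut, and the axes are right-handed (so a half turn about z gives the same grasp; the last joint's range is limited). The gripper opens to 85 mm and grips with 20 to 120 N. Pads are 22 mm wide; open, the fingers measure 114 mm over their backs; the gripper's body (76 mm by 85 mm) begins 54 mm behind the grasp point. The pads swing forward as they close: fully open they stand 13 mm farther back than shut.
Start: joints at [-84.253, 11.837, 88.321, -0, 79.842, -8.623], TCP at [0.143, -0.557, 0.231] pointing down, gripper open.
Joint ranges: [-156.59, 156.59], [-49.26, 127.26], [12.9, 141.05], [-63.56, 243.56], [4.71, 150.69], [-161.64, 161.64]. Speed limits (degrees/s): [159.86, 159.86, 180, 180, 180, 180].

### API

Orientations are given as a 3x3 rotation matrix whose columns are the frame's x, y, z axes.
In Python, from rig import env gives the robot as it stands. The module is installed in compiled form; this text tells all that it offers.
- The arm moves only by the tool servo_tool, never from a script. Its argument "steps" is one flat list of numbers, 7 for each row, row after row: the shift along the world's x, y, z in units of 0.3 m (1.0 is 0.3 m), then the turn, a rotation vector about the world's x, y, z in units of pi/2 rad (1.0 is pi/2 rad), then the opening, from 0 (shut) to 1 (fully open). In form: [x, y, z, rx, ry, rz, jaw, x, y, z, rx, ry, rz, jaw, ...]. A call has 1 to 10 rows; each row is the pose to reach, as a shift and turn from the pose commanded when the call began; what a row does not reach only later rows make up. A row lasts 1/12 s, in which the tool goes at most 41.7 mm and 7.16 degrees, less where a joint would pass 70% of its speed; a pose out of reach is approached as far as the arm can. A call with a number of a shift or a turn outside -1 to 1 is refused whole. A call with a gripper value outside its range is refused whole. The fingers move at their own pace and stop on an object; the grip force is fixed at half the most. Time passes only in rows, so rows that repeat a pose let the fingers close. It gives the time, the measured TCP pose, the force and the opening at its end, in the units of the state.
- env.observe(): the state, without advancing time (a new reading comes with each control period).
- env.capture(name): name is "side" or "top"; returns a dict with "image" (400x640x3 uint8, red, green, blue), "fx", "fy", "cx", "cy" (pixels), "k1" (the pictures are not rectified: a ray, as slopes to the right and down, at radius r is drawn at 1 + k1 r^2 times it, then the intrinsics apply), "origin" and "attitude" of the camera in the world. Camera axes: x right, y down, z forward; pixel columns grow to the right and rows downward; lengths in m; the calibration is good to about 2 mm. A picture is of the moment at which its call begins. There is no depth.
- env.close_job(): hands the job in, once; it reports no verdict.
Trained networks look in the newest picture that a camera, given by its name, has taken for a name from the list of things; names that differ only in an ending like _2 or _b are one class to them, and where a whole thing is asked for, a point or a joint stands for the part that bears it (a point fixed in the world has none). Each returns a list of dicts, best first, with "conf" (0 to 1); they miss things now and then, are a little off and sometimes report something else, mostly with a low value. They report only what shows in the picture. A call takes as long as a camera call.
- env.spot_in(target, camera): "point" ([x, y, z] in m, in the coordinates of the camera as it stood for that picture, good to about 4 mm: the middle of the surface that is visible of it).
- env.pinpoint(target, camera): "point" ([x, y, z] in m, in the coordinates of the camera as it stood for that picture, good to about 4 mm: a listed point, or the origin of a listed thing).
The state is a dict: "time": time; "q": joint angles; "dq": joint speeds; "tau": joint torques, N m; "position": TCP position; "tool_rot": TCP orientation; "ft_force": force on the tool from outside, world axes, zero at the start; "wrist_torque": the same for the moment, N m; "finger_gap": opening from 0.0 (shut) to 1.0 (fully open).
Only numpy, scipy, OpenCV 4.12 (cv2) and the standard library are available. Lean on these libraries where they do the work, as an engineer would, in place of code of your own. Each camera call takes 0.05 s, during which the arm holds its last target.

### The job

The small ashing furnace is off and cold, and its lid is to be held open so that a colleague can take the crucible out. With a fingertip push the safety catch on its front right round, clear of the lid; then press the pad at the long end of the lid-lift lever all the way down to its stop, and finish while still holding it there with the lid raised. Only push: do not touch the lid itself, do not let it fall back, and leave everything else on the bench where it stands.

Things in the scene. Friction and masses are not known exactly. Their poses are not given: they have to be found in the camera images.
- furnace: White square bench furnace with a top lid, fixed, 240 x 240 mm, 205 mm high with the lid shut (a vent stub stands 24 mm above that). Origin: centre of its footprint on the bench; x points from its front (blue control panel) to its back (lid hinge), y to its left, z up. Catch on the front; the lever runs along the right side (-y), its long end sticking out beyond the front, up at the start.
- catch_pivot (a joint): Angle of the catch: 0 = shut, its nose over a tongue on the lid's front edge, so the lid cannot rise; it may start up to 0.25. Grows as the tail with the peg is pushed towards the furnace's left (+y); 1.57 = fully round, lying along the furnace's front (stop). The lid is free from about 1.15. Stays where it is left; about 1.5 N at the peg turns it.
- catch_peg (a point): Centre of the top of the steel peg, 13 mm across, that stands 36 mm up from the tail of the flat catch bar (bar 13 mm wide, its top 178 mm and the peg's top 214 mm above the bench). 42 mm from the pin it turns about: straight out to the front (-x of the furnace) when shut, straight to the furnace's left (+y) when fully round.
- catch: The catch: flat steel bar 95 mm long on a vertical pin, with the peg on its outer end. Origin on the pin's axis, underside of the bar.
- lever_pivot (a joint): Angle of the lid-lift lever: 0 = at rest, long end up, lid shut; grows as the long end goes down; 0.70 = at its stop, the lid then open by about 0.64 rad. The load takes about 8 to 14 N at the pad at first and 3 to 6 N near the stop, which is solid; let go, the lever swings up again under the lid's weight.
- lever_pad (a point): Centre of the top face of the black rubber pad (40 mm along the lever, 44 mm across) on the lever's long end; about 292 mm above the bench at rest, 108 mm at the stop. It swings in the furnace's x-z plane, 271 mm from lever_axis, 0.44 rad above level at rest and 0.26 below at the stop, towards the front (-x). The face slopes: front edge 0.36 rad up at rest, 0.34 rad down at the stop.
- lever: The lever: flat steel bar 22 mm high and 9 mm thick, 322 mm long, with a short arm that has a roller under a lug on the lid's right side, and the long arm with the pad. Origin at the pivot.
- lid_hinge (a joint): Opening angle of the lid about its hinge at the back top edge: 0 = shut, about 0.64 when the lever is at its stop. The lid weighs 1.9 to 3 kg.
- lid: The lid: white steel shell 236 x 224 x 34 mm with a steel tongue at the front under the catch and a lug on its right side. Origin on the hinge axis at the back, in the middle.
- crucible_in: White porcelain crucible, 48 mm across and 40 mm high, standing inside the furnace chamber; hidden while the lid is shut. Origin under its centre.
- crucible_a: White porcelain crucible, 48 mm across and 40 mm high, on the bench in front of the furnace. Origin under its centre.
- crucible_b: A like crucible further to the right on the bench. Origin under its centre.
- sample_jar: Brown glass jar with black cap, 52 mm across and 75 mm high, on the bench before the front left of the furnace. Origin under its centre.
- tongs: Steel crucible tongs, about 230 mm long and 8 mm high, lying flat on the bench just beyond the lever's long end, across it. Origin under the middle.
- spatula: Spatula, 190 mm long, lying on the bench on the left. Origin under the middle.
- wash_bottle: White wash bottle, 66 mm across, 190 mm high with its bent spout, on the left of the bench. Origin under its centre.
- mortar: White mortar with its pestle, 104 mm across and 48 mm high, on the right of the bench. Origin under its centre.
- catch_pin (a point): Top of the fixed vertical pin about which the catch turns: x = -165, y = +50, z = 182 mm in the furnace's frame.
- lever_axis (a point): Centre of the fixed level pivot of the lever, along the furnace's y: x = 17, y = -145, z = 178 mm in the furnace's frame.

How it is judged (in metres and radians):
On the way, in this order (a step that is already met when the one before it is completed fails the run):
1. the safety catch is swung clear of the lid (value of joint catch_pivot above 1.25 rad), for 0.2 s.
2. the lever is pressed down to its stop and the lid is up (value of joint lever_pivot above 0.62 rad and value of joint lid_hinge above 0.5 rad), for 0.5 s.
At the end, for the whole second after the job is handed in: The catch is swung at least 1.25 rad round, the lever is held within 0.08 rad of its stop by the fingers pressing on it (more than 1 N), and the lid stands still, open by more than 0.5 rad (all of step 2 and value of joint catch_pivot above 1.25 rad and velocity of joint lid_hinge between -0.15 and 0.15 rad/s and contact force between the fingers and lever above 1 N); the arm keeps its last pose, push and grip.
It fails at once if the lid itself was touched by the hand or arm (contact force between any of the fingers, the arm and lid above 1 N).
It fails at once if the lid was let fall back (velocity of joint lid_hinge below -1.5 rad/s).
It fails at once if another thing was lifted or moved more than 30 mm (distance of any of crucible_in, crucible_a, crucible_b, sample_jar, tongs, spatula, wash_bottle, mortar from where it was at the start of the episode above 0.03 m).
It also fails if it takes over 59 s, if anything falls off the work surface, if the arm or the gripper's body presses on something with over 40 N, if the wrist force passes 120 N, or if a joint passes its speed limit or range.

## Working session

There is one attempt and no reset: what is moved stays moved. The work goes in short steps, Python scripts to look and compute and a tool call to move; the robot and the scene stay as the last step left them, time stands still between calls to the robot, and variables do not carry over. Pictures are saved under pics/ and viewed, and the job is handed in when it is done.

Besides the shell and the picture viewer there is one more tool, called after "Call:" as name(argument=value, ...) on one line, values as JSON. servo_tool: Moves the arm, as the interface text tells. Shifts and turns lie within -1 to 1; 1 stands for 0.3 m of shift or pi/2 rad of turn. Its arguments: {"type":"object","properties":{"steps":{"type":"array","items":{"type":"number"}}},"required":["steps"]}

```bash
mkdir -p pics
cat > h.py <<'E'
from rig import env
import numpy as np, cv2
def cap(cam,name):
    c=env.capture(cam); cv2.imwrite(f'pics/{name}.png',c['image'][:,:,::-1]); return c
def w(c,p):
    return np.array(c['origin'])+np.array(c['attitude'])@np.array(p)
def proj(c,P):
    p=np.array(c['attitude']).T@(np.array(P)-c['origin']); s=p[:2]/p[2]; s=s*(1+c['k1']*(s@s)); return np.array([c['fx']*s[0]+c['cx'],c['fy']*s[1]+c['cy']])
E
python3 - <<'E'
from h import *
np.set_printoptions(precision=4,suppress=True)
print(env.observe())
for cam in ('side','top'):
    c=cap(cam,cam+'0')
    print(cam,c['origin'],c['attitude'],c['fx'],c['k1'])
    for t in ['furnace','catch_peg','catch','lever_pad','lever','lid','catch_pin','lever_axis','crucible_a','sample_jar','tongs','mortar','wash_bottle','spatula']:
        for d in env.pinpoint(t,cam)[:2]:
            P=w(c,d['point']); print(t,round(d['conf'],2),P,proj(c,P))
E
```

```text
{'time': 0.0, 'q': array([-84.2533,  11.8844,  88.4054,  -0.0006,  79.8409,  -8.6244]), 'dq': array([-0.0849, -0.0492, -0.0764,  0.0135,  0.0414, -0.0186]), 'tau': array([ -0.0008, -38.3036, -29.1596,  -0.0002,   0.0106,   0.    ]), 'position': array([ 0.1426, -0.5563,  0.2301]), 'tool_rot': array([[ 0.2482, -0.9687, -0.0002],
       [-0.9687, -0.2482,  0.0023],
       [-0.0023, -0.0003, -1.    ]]), 'ft_force': array([ 0.0702, -0.269 ,  1.2585]), 'wrist_torque': array([-0.0037,  0.0025,  0.0181]), 'finger_gap': 0.9993616694034526}
side [ 0.4841 -0.9411  0.874 ] [[ 0.9974 -0.0232  0.0682]
 [-0.0685 -0.5969  0.7993]
 [ 0.0222 -0.8019 -0.597 ]] 396.0101535603817 -0.05291425249084286
furnace 0.76 [0.6105 0.132  0.0036] [326.4368 216.2219]
catch_peg 0.5 [0.413  0.0447 0.2159] [265.4547 180.7737]
catch 0.57 [0.4536 0.0642 0.1714] [279.706 188.983]
lever_pad 0.9 [ 0.5274 -0.1274  0.2897] [306.8376 193.4618]
lever_pad 0.15 [0.7079 0.216  0.1688] [354.2429 162.7523]
lever 0.92 [0.7144 0.0313 0.18  ] [365.3276 191.0501]
lever 0.6 [ 0.3848 -0.0685  0.0049] [258.7786 258.925 ]
lid 0.88 [0.7053 0
[... 1279 characters left out ...]
in 0.89 [0.4498 0.0591 0.1791] [297.6688 245.6382]
catch_pin 0.26 [ 0.5825 -0.4585 -0.0002] [446.6851 212.6599]
lever_axis 0.77 [0.7119 0.0262 0.1791] [308.6588 162.1492]
crucible_a 0.75 [ 0.3809 -0.073   0.0014] [339.1747 271.2675]
crucible_a 0.46 [ 0.4551 -0.5186 -0.0021] [466.975  248.6418]
sample_jar 0.74 [0.3707 0.0853 0.0024] [292.7218 274.7001]
tongs 0.66 [ 0.4948 -0.2113  0.0001] [378.1165 237.7788]
tongs 0.43 [0.4103 0.0415 0.2163] [303.0388 257.9968]
mortar 0.87 [ 0.5823 -0.4571  0.0001] [446.3281 212.7197]
mortar 0.3 [ 0.5463  0.4567 -0.0014] [187.3472 224.6397]
wash_bottle 0.87 [ 0.5467  0.4612 -0.0059] [186.4918 224.7309]
spatula 0.6 [ 0.3065  0.3799 -0.0028] [205.0298 294.9699]
```

View pics/side0.png

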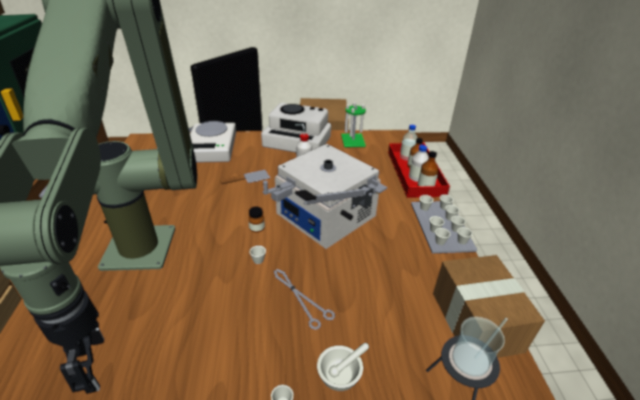

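View pics/top0.png

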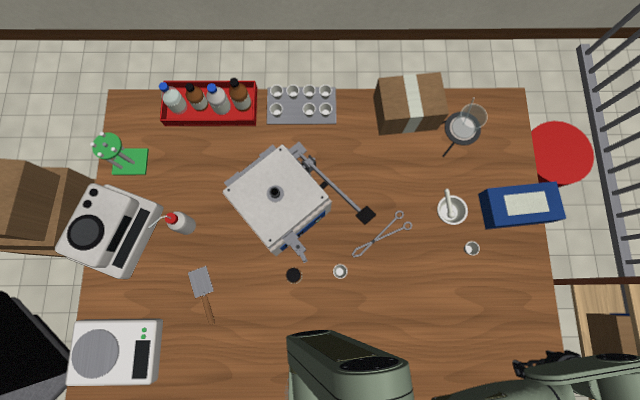

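```bash
cat > fit.py <<'E'
from h import *
from scipy.optimize import least_squares
np.set_printoptions(precision=4,suppress=True)
obs=[((0,0,0),(.6105,.132,.0036)),((-.165,.05,.182),(.4473,.0618,.184)),((-.165,.05,.182),(.4498,.0591,.1791)),
((.017,-.145,.178),(.7149,.0317,.183)),((.017,-.145,.178),(.7119,.0262,.1791)),((.017,-.145,.178),(.7144,.0313,.18)),((.017,-.145,.178),(.7123,.0271,.1803)),
((.017-.271*np.cos(.44),-.145,.2934),(.5274,-.1274,.29)),((.017-.271*np.cos(.44),-.145,.2934),(.524,-.1273,.29))]
A=np.array([o[0][:2] for o in obs]);B=np.array([o[1][:2] for o in obs])
R=lambda t:np.array([[np.cos(t),-np.sin(t)],[np.sin(t),np.cos(t)]])
s=least_squares(lambda p:((A@R(p[2]).T+p[:2])-B).ravel(),[.6,.13,.7],loss='soft_l1',f_scale=.004)
print(s.x,np.degrees(s.x[2]));print(s.fun.reshape(-1,2)*1000)
x,y,t=s.x
def F(P): return np.r_[R(t)@np.array(P[:2])+[x,y],P[2]]
print('pin',F((-.165,.05,.182)))
for a in (0,.25,1.57): print('peg',a,F((-.165-.042*np.cos(a),.05+.042*np.sin(a),.214)))
for a in (0,.35,.7): b=.44-a; print('pad',a,F((.017-.271*np.cos(b),-.145,.178+.271*np.sin(b))))
print('axes x',R(t)[:,0],'y',R(t)[:,1])
pm=np.mean([[.413,.0447],[.4107,.0397]],0); d=R(t).T@(pm-[x,y])-[-.165,.05]; print(d,'catch',np.arctan2(d[1],-d[0]))
E
python3 fit.py
```

```text
[0.6076 0.1296 0.6971] 39.94220349202989
[[-2.8589 -2.357 ]
 [ 1.7361  0.2452]
 [-0.7639  2.9452]
 [-1.133  -2.3132]
 [ 1.867   3.1868]
 [-0.633  -1.9132]
 [ 1.467   2.2868]
 [-1.6166 -0.6272]
 [ 1.7834 -0.7272]]
pin [0.449 0.062 0.182]
peg 0 [0.4168 0.0351 0.214 ]
peg 0.25 [0.4112 0.0439 0.214 ]
peg 1.57 [0.422  0.0942 0.214 ]
pad 0 [ 0.5258 -0.128   0.2934]
pad 0.35 [ 0.5068 -0.1439  0.2024]
pad 0.7 [ 0.513  -0.1388  0.1083]
axes x [0.7667 0.642 ] y [-0.642   0.7667]
[-0.0413  0.0087] catch 0.20690132313681847
```

The side view (blurred) shows the furnace centred near (327,195), with the pad end of the lever at about (307,193). The top view shows the catch and peg near (303,258), the pad at (365,214), the jar at (293,275), the crucible at (340,271) and the tongs at (382,235). All of these match the fit.

Next I move towards the front of the catch.

Call:
servo_tool(steps=[0.2,0.4,0.05,0,0,0.3,0,0.52,1.0,0.1,0,0,0.78,0,0.52,1.0,0.1,0,0,0.78,0,0.52,1.0,0.1,0,0,0.78,0,0.52,1.0,0.1,0,0,0.78,0,0.52,1.0,0.1,0,0,0.78,0,0.52,1.0,0.1,0,0,0.78,0,0.52,1.0,0.1,0,0,0.78,0,0.52,1.0,0.1,0,0,0.78,0,0.52,1.0,0.1,0,0,0.78,0])

```text
time: 2.33
position: [0.3, -0.2545, 0.2619]
tool_rot: [[0.996, -0.084, 0.001], [-0.084, -0.996, -0.001], [0.002, 0.001, -1.0]]
ft_force: [-0.1, -0.2, 0.1]
finger_gap: -0.0
```

```bash
cat >> fit.py <<'E'
print('-----')
o=env.observe(); print(o['position'],o['tool_rot'],o['ft_force'],o['finger_gap'],o['q'])
yaw=np.arctan2(o['tool_rot'][1,0],o['tool_rot'][0,0])
for a,d in ((.2,.045),(.2,.0175),(.4,.0175),(.6,.0175),(.8,.0175),(1.,.0175),(1.2,.0175),(1.4,.0175),(1.5,.0175),(1.55,.0175)):
    c=np.array([-.165-.042*np.cos(a)-d*np.sin(a),.05+.042*np.sin(a)-d*np.cos(a),.192])
    P=F(c); dv=R(t)@[np.sin(a),np.cos(a)]; ty=np.arctan2(dv[1],dv[0])-np.pi/2
    # tool -y along dv ; tool x yaw: y=yaw-90 -> -y = yaw+90
    print(a,P,'shift',(P-o['position'])/.3,'rz',((ty-yaw+np.pi)%(2*np.pi)-np.pi)/(np.pi/2),np.degrees(ty))
E
python3 fit.py | sed -n '/-----/,$p'
```

```text
-----
[ 0.3    -0.2545  0.2619] [[ 0.9965 -0.0836  0.0015]
 [-0.0836 -0.9965 -0.0009]
 [ 0.0015  0.0007 -1.    ]] [-0.0735 -0.1879  0.0998] -0.0002881325536883236 [-53.004  -13.0912 109.3452   0.0372  83.6568 -48.2109]
0.2 [0.4336 0.0025 0.192 ] shift [ 0.4454  0.8567 -0.233 ] rz 0.36978040396638334 28.483047589413445
0.2 [0.4205 0.0266 0.192 ] shift [ 0.4017  0.9373 -0.233 ] rz 0.36978040396638334 28.483047589413445
0.4 [0.414 0.033 0.192] shift [ 0.3801  0.9585 -0.233 ] rz 0.24245644949286693 17.02389168679697
0.6 [0.4089 0.0406 0.192 ] shift [ 0.3632  0.9837 -0.233 ] rz 0.11513249501935055 5.564735784180507
0.8 [0.4055 0.049  0.192 ] shift [ 0.3516  1.0117 -0.233 ] rz -0.012191459454165837 -5.894420118435968
1.0 [0.4037 0.0579 0.192 ] shift [ 0.3459  1.0414 -0.233 ] rz -0.13951541392768194 -17.35357602105243
1.2 [0.4038 0.067  0.192 ] shift [ 0.3461  1.0717 -0.233 ] rz -0.26683936840119804 -28.812731923668878
1.4 [0.4057 0.0758 0.192 ] shift [ 0.3524  1.1013 -0.233 ] rz -0.39416332287471445 -40.271887826285344
1.5 [0.4073 0.0801 0.192 ] shift [ 0.3577  1.1155 -0.233 ] rz -0.4578253001114726 -46.001465777593594
1.55 [0.4082 0.0822 0.192 ] shift [ 0.3609  1.1224 -0.233 ] rz -0.48965628872985184 -48.8662547532477
```

Call:
servo_tool(steps=[0.45,0.86,0,0,0,0.37,0,0.45,0.86,0,0,0,0.37,0,0.45,0.86,0,0,0,0.37,0,0.45,0.86,0,0,0,0.37,0,0.45,0.86,0,0,0,0.37,0,0.45,0.86,0,0,0,0.37,0,0.45,0.86,0,0,0,0.37,0,0.45,0.86,-0.15,0,0,0.37,0,0.45,0.86,-0.233,0,0,0.37,0,0.45,0.86,-0.233,0,0,0.37,0])

```text
time: 3.17
position: [0.429, 0.0031, 0.1857]
tool_rot: [[0.883, 0.47, -0.012], [0.47, -0.883, 0.002], [-0.01, -0.008, -1.0]]
ft_force: [-1.6, 0.1, -0.6]
finger_gap: 0.003
```

```bash
python3 fit.py | sed -n '/-----/,$p'; python3 -c "
from h import *
c=cap('top','t1'); c2=cap('side','s1')
a=c['image'][150:310,220:420];b=c2['image'][110:270,200:400]
cv2.imwrite('pics/z1.png',cv2.resize(np.hstack([a,b]),None,fx=2,fy=2,interpolation=2)[:,:,::-1])
"
```

```text
-----
[0.429  0.0031 0.1857] [[ 0.8827  0.4698 -0.0124]
 [ 0.4699 -0.8827  0.0024]
 [-0.0098 -0.0079 -0.9999]] [-1.5946  0.0517 -0.5821] 0.003331660372917416 [-11.1776  -3.3263 110.2308  -0.0052  73.8182 -39.2034]
0.2 [0.4336 0.0025 0.192 ] shift [ 0.0153 -0.002   0.0212] rz 0.005039371160443673 28.483047589413445
0.2 [0.4205 0.0266 0.192 ] shift [-0.0284  0.0785  0.0212] rz 0.005039371160443673 28.483047589413445
0.4 [0.414 0.033 0.192] shift [-0.05    0.0998  0.0212] rz -0.12228458331307271 17.02389168679697
0.6 [0.4089 0.0406 0.192 ] shift [-0.0669  0.125   0.0212] rz -0.2496085377865888 5.564735784180507
0.8 [0.4055 0.049  0.192 ] shift [-0.0785  0.1529  0.0212] rz -0.3769324922601052 -5.894420118435968
1.0 [0.4037 0.0579 0.192 ] shift [-0.0842  0.1827  0.0212] rz -0.5042564467336216 -17.35357602105243
1.2 [0.4038 0.067  0.192 ] shift [-0.084   0.2129  0.0212] rz -0.6315804012071377 -28.812731923668878
1.4 [0.4057 0.0758 0.192 ] shift [-0.0777  0.2426  0.0212] rz -0.758904355680654 -40.271887826285344
1.5 [0.4073 0.0801 0.192 ] shift [-0.0724  0.2568  0.0212] rz -0.8225663329174123 -46.001465777593594
1.55 [0.4082 0.0822 0.192 ] shift [-0.0692  0.2637  0.0212] rz -0.8543973215357912 -48.8662547532477
```

View pics/z1.png

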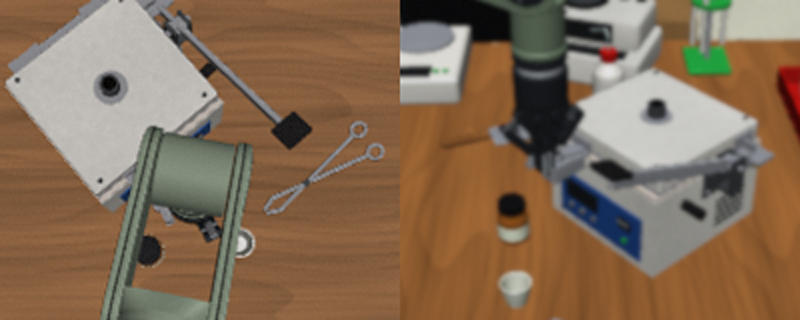

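In the close-up the fingertips are just right of the catch and the lid is clear. Now I start the push arc.

Call:
servo_tool(steps=[-0.02,0.035,0,0,0,0,0,-0.048,0.077,0,0,0,0,0,-0.059,0.087,0,0,0,-0.064,0,-0.07,0.098,0,0,0,-0.127,0,-0.079,0.111,0,0,0,-0.19,0,-0.087,0.124,0,0,0,-0.255,0,-0.093,0.138,0,0,0,-0.318,0,-0.098,0.152,0,0,0,-0.382,0,-0.098,0.152,0,0,0,-0.382,0,-0.098,0.152,0,0,0,-0.382,0])

```text
time: 4.1
position: [0.4055, 0.0465, 0.1935]
tool_rot: [[0.994, -0.112, 0.004], [-0.112, -0.994, -0.0], [0.004, -0.0, -1.0]]
ft_force: [0.1, 0.0, -0.3]
finger_gap: -0.003
```

```bash
python3 fit.py | sed -n '/-----/,$p'
cat > look.py <<'E'
import sys
from h import *
n=sys.argv[1]
np.set_printoptions(precision=4,suppress=True)
c=cap('top','t'+n); c2=cap('side','s'+n)
a=c['image'][150:310,220:420];b=c2['image'][110:270,200:400]
cv2.imwrite(f'pics/z{n}.png',cv2.resize(np.hstack([a,b]),None,fx=2,fy=2,interpolation=2)[:,:,::-1])
for t in ('catch_peg','lever_pad','crucible_a','tongs','sample_jar'):
    for k,cc in (('top',c),('side',c2)):
        for d in env.pinpoint(t,k)[:1]: print(t,k,round(d['conf'],2),w(cc,d['point']))
E
python3 look.py 2
```

```text
-----
[0.4055 0.0465 0.1935] [[ 0.9937 -0.1116  0.0044]
 [-0.1116 -0.9938 -0.    ]
 [ 0.0044 -0.0005 -1.    ]] [ 0.1477  0.0139 -0.3125] -0.0029586286843854793 [ -5.6714  -7.4091 112.9397   0.0251  74.2172   0.7281]
0.2 [0.4336 0.0025 0.192 ] shift [ 0.0937 -0.1468 -0.0049] rz 0.3876606520331344 28.483047589413445
0.2 [0.4205 0.0266 0.192 ] shift [ 0.05   -0.0662 -0.0049] rz 0.3876606520331344 28.483047589413445
0.4 [0.414 0.033 0.192] shift [ 0.0285 -0.0449 -0.0049] rz 0.2603366975596183 17.02389168679697
0.6 [0.4089 0.0406 0.192 ] shift [ 0.0116 -0.0198 -0.0049] rz 0.13301274308610192 5.564735784180507
0.8 [0.4055 0.049  0.192 ] shift [ 0.      0.0082 -0.0049] rz 0.005688788612585523 -5.894420118435968
1.0 [0.4037 0.0579 0.192 ] shift [-0.0058  0.0379 -0.0049] rz -0.12163516586093058 -17.35357602105243
1.2 [0.4038 0.067  0.192 ] shift [-0.0055  0.0682 -0.0049] rz -0.2489591203344467 -28.812731923668878
1.4 [0.4057 0.0758 0.192 ] shift [ 0.0007  0.0978 -0.0049] rz -0.3762830748079631 -40.271887826285344
1.5 [0.4073 0.0801 0.192 ] shift [ 0.006   0.112  -0.0049] rz -0.4399450520447213 -46.001465777593594
1.55 [0.4082 0.0822 0.192 ] shift [ 0.0092  0.1189 -0.0049] rz -0.4717760406631005 -48.8662547532477
catch_peg side 0.63 [0.4097 0.0649 0.2182]
lever_pad top 0.73 [ 0.5239 -0.1292  0.2944]
lever_pad side 0.69 [ 0.5242 -0.1323  0.2904]
crucible_a top 0.6 [ 0.3769 -0.0767  0.0003]
crucible_a side 0.77 [ 0.3839 -0.0715  0.0046]
tongs top 0.68 [ 0.4969 -0.2086 -0.003 ]
tongs side 0.86 [ 0.4973 -0.2097 -0.0001]
sample_jar top 0.54 [0.3694 0.0807 0.0031]
sample_jar side 0.6 [0.3679 0.0809 0.0046]
```

View pics/z2.png

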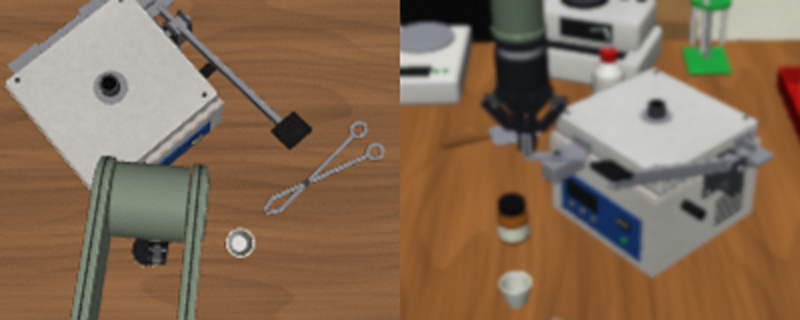

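The side picture shows the finger beside the turned catch. The peg was measured at (0.410, 0.065), and (0.407, 0.066) is expected for about 0.8 rad, so I continue to the end.

Call:
servo_tool(steps=[-0.004,0.015,0,0,0,-0.064,0,-0.006,0.029,0,0,0,-0.127,0,-0.0065,0.045,0,0,0,-0.19,0,-0.006,0.06,0,0,0,-0.255,0,-0.003,0.075,0,0,0,-0.318,0,0,0.089,0,0,0,-0.382,0,0.006,0.103,0,0,0,-0.445,0,0.013,0.113,0,0,0,-0.48,0,0.013,0.113,0,0,0,-0.48,0,0.013,0.113,0,0,0,-0.48,0])

```text
time: 5.53
position: [0.4075, 0.0805, 0.1911]
tool_rot: [[0.648, -0.761, -0.002], [-0.761, -0.648, -0.0], [-0.001, 0.002, -1.0]]
ft_force: [-3.3, -0.5, 1.6]
finger_gap: 0.001
```

```bash
python3 look.py 3; python3 fit.py | sed -n '/-----/,$p' | head -4
```

```text
catch_peg side 0.6 [0.4204 0.091  0.2163]
lever_pad top 0.7 [ 0.5238 -0.1318  0.2929]
lever_pad side 0.89 [ 0.528  -0.1269  0.2954]
crucible_a top 0.73 [ 0.3782 -0.077   0.001 ]
crucible_a side 0.46 [ 0.385  -0.0755  0.0062]
tongs top 0.88 [ 0.4948 -0.2101 -0.0006]
tongs side 0.77 [ 0.4972 -0.2066  0.0023]
sample_jar top 0.66 [ 0.3069  0.3775 -0.0046]
-----
[0.4076 0.0805 0.1911] [[ 0.6468 -0.7627 -0.0015]
 [-0.7627 -0.6468 -0.0001]
 [-0.0009  0.0012 -1.    ]] [-5.3468 -1.0495  1.8576] -0.000495702039850594 [ -0.8052  -5.9903 111.9792  -0.0044  74.0985  48.8968]
```

View pics/z3.png

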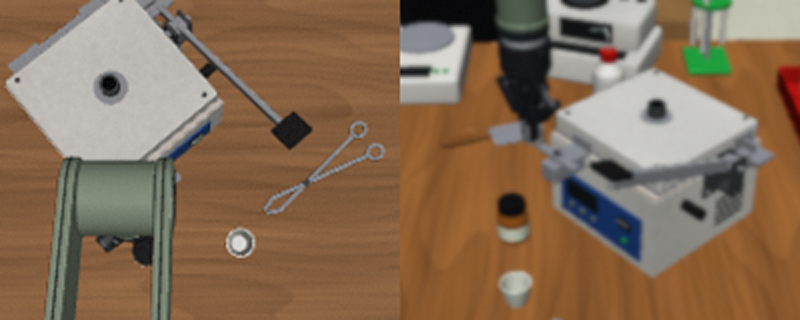

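The peg measures (0.420, 0.091), against (0.422, 0.094) expected at the stop, and about 5 N is bearing on it. The catch is therefore fully round. Next I back away and rise.

Call:
servo_tool(steps=[-0.05,-0.043,0,0,0,0,0,-0.1,-0.086,0,0,0,0,0,-0.1,-0.086,0.1,0,0,0,0,-0.1,-0.086,0.22,0,0,0,0,-0.1,-0.086,0.34,0,0,0,0,-0.1,-0.086,0.46,0,0,0,0,-0.1,-0.086,0.58,0,0,0,0,-0.1,-0.086,0.6,0,0,0,0,-0.1,-0.086,0.6,0,0,0,0,-0.1,-0.086,0.6,0,0,0,0])

```text
time: 6.97
position: [0.3789, 0.0547, 0.3714]
tool_rot: [[0.647, -0.763, 0.002], [-0.763, -0.647, 0.0], [0.001, -0.002, -1.0]]
ft_force: [1.3, 0.1, -0.6]
finger_gap: 0.002
```

```bash
python3 look.py 4; python3 fit.py | sed -n '/-----/,$p' | head -4
```

```text
catch_peg side 0.58 [0.4185 0.0924 0.2175]
lever_pad top 0.85 [ 0.5243 -0.1314  0.2946]
lever_pad side 0.95 [ 0.5249 -0.1297  0.2913]
crucible_a top 0.59 [ 0.3795 -0.0766  0.0033]
crucible_a side 0.48 [ 0.3828 -0.07    0.0064]
tongs top 0.52 [ 0.4943 -0.2094 -0.0044]
tongs side 0.6 [ 0.4994 -0.2093 -0.0014]
sample_jar side 0.65 [0.3675 0.0819 0.0006]
-----
[0.3782 0.0547 0.3713] [[ 0.6466 -0.7628 -0.0001]
 [-0.7628 -0.6466  0.    ]
 [-0.0001  0.0001 -1.    ]] [-0.1117 -0.3401  0.6819] -0.0008018095395443034 [ -4.81   -17.2866  99.9885  -0.0002  97.3051  44.9006]
```

View pics/z4.png

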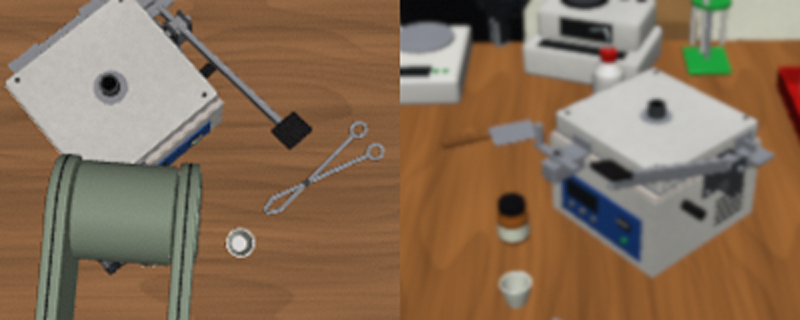

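The catch stays round, with the peg at (0.4185, 0.092), which is about 1.48 rad. The lever and the other things are where they were. Now I go above the pad.

Call:
servo_tool(steps=[0.08,-0.1,0,0,0,0,0,0.16,-0.2,0,0,0,0,0,0.24,-0.3,0,0,0,0,0,0.32,-0.4,0,0,0,0,0,0.4,-0.5,0,0,0,0,0,0.47,-0.59,0,0,0,0,0,0.49,-0.613,-0.05,0,0,0,0,0.49,-0.613,-0.1,0,0,0,0,0.49,-0.613,-0.15,0,0,0,0,0.49,-0.613,-0.15,0,0,0,0])

```text
time: 8.4
position: [0.5236, -0.1289, 0.3223]
tool_rot: [[0.646, -0.763, -0.007], [-0.763, -0.646, 0.003], [-0.007, 0.003, -1.0]]
ft_force: [-0.2, 0.7, -0.8]
finger_gap: 0.001
```

```bash
python3 look.py 5
cat > lev.py <<'E'
import runpy,io,contextlib
with contextlib.redirect_stdout(io.StringIO()): g=runpy.run_path('fit.py')
F,np,env=g['F'],g['np'],g['env']
o=env.observe(); print(o['position'],o['tool_rot'][:,0],o['ft_force'],o['q'])
for a in np.arange(0,.75,.05):
    b=.44-a; s=.36-a
    P=F((.017-.271*np.cos(b),-.145,.178+.271*np.sin(b)+.011*np.tan(abs(s))))
    print(round(a,2),P,'shift',(P-o['position'])/.3)
E
python3 lev.py
```

```text
catch_peg top 0.53 [0.4225 0.0924 0.2145]
catch_peg side 0.62 [0.4232 0.0941 0.2169]
lever_pad top 0.62 [ 0.5224 -0.1297  0.2937]
lever_pad side 0.82 [ 0.5262 -0.1279  0.2911]
crucible_a top 0.57 [ 0.4514 -0.5203 -0.0032]
crucible_a side 0.71 [0.7156 0.0312 0.1804]
tongs top 0.53 [ 0.4971 -0.2125 -0.001 ]
tongs side 0.8 [ 0.4989 -0.2082  0.0016]
sample_jar top 0.63 [0.3678 0.0797 0.0009]
sample_jar side 0.92 [0.3713 0.0831 0.002 ]
[ 0.5253 -0.1292  0.3268] [ 0.6467 -0.7627  0.0006] [-0.0975 -0.4448 -0.5639] [-22.987    4.3005  85.6477   0.0006  90.0144  26.7165]
0.0 [ 0.5258 -0.128   0.2976] shift [ 0.0017  0.0039 -0.0973]
0.05 [ 0.5216 -0.1315  0.2846] shift [-0.0123 -0.0078 -0.1407]
0.1 [ 0.5179 -0.1346  0.2713] shift [-0.0246 -0.0182 -0.1849]
0.15 [ 0.5147 -0.1373  0.2578] shift [-0.0353 -0.0272 -0.2298]
0.2 [ 0.5119 -0.1396  0.2442] shift [-0.0444 -0.0348 -0.2753]
0.25 [ 0.5097 -0.1415  0.2304] shift [-0.0518 -0.0409 -0.3213]
0.3 [ 0.508  -0.1429  0.2165] shift [-0.0575 -0.0457 -0.3676]
0.35 [ 0.5068 -0.1439  0.2025] shift [-0.0615 -0.049  -0.4143]
0.4 [ 0.5062 -0.1445  0.1893] shift [-0.0637 -0.0509 -0.4583]
0.45 [ 0.506  -0.1446  0.1763] shift [-0.0642 -0.0514 -0.5016]
0.5 [ 0.5064 -0.1443  0.1633] shift [-0.063  -0.0503 -0.5449]
0.55 [ 0.5072 -0.1435  0.1504] shift [-0.0601 -0.0479 -0.588 ]
0.6 [ 0.5086 -0.1424  0.1375] shift [-0.0554 -0.044  -0.6308]
0.65 [ 0.5106 -0.1408  0.1248] shift [-0.049  -0.0386 -0.6733]
0.7 [ 0.513  -0.1388  0.1122] shift [-0.041  -0.0319 -0.7152]
```

View pics/z5.png

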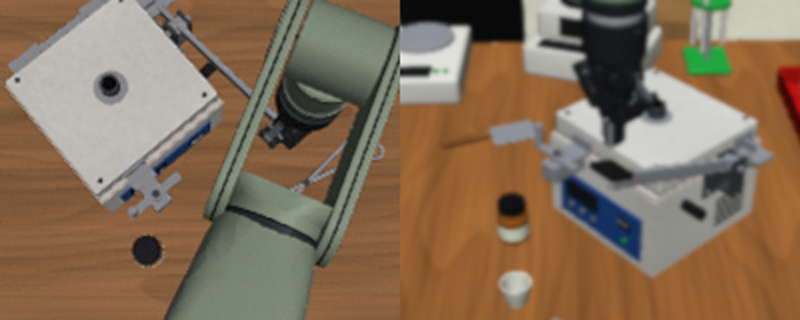

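The top view now shows the catch lying along the furnace front, and the finger is right above the pad. I start the press gently.

Call:
servo_tool(steps=[0,0,-0.04,0,0,0,0,0,0.004,-0.075,0,0,0,0,0,0.004,-0.09,0,0,0,0,0,0.002,-0.105,0,0,0,0,-0.005,0,-0.12,0,0,0,0,-0.01,-0.005,-0.135,0,0,0,0,-0.014,-0.009,-0.15,0,0,0,0,-0.019,-0.013,-0.165,0,0,0,0,-0.024,-0.018,-0.185,0,0,0,0,-0.024,-0.018,-0.185,0,0,0,0])

```text
time: 9.83
position: [0.5182, -0.1337, 0.272]
tool_rot: [[0.647, -0.763, 0.002], [-0.763, -0.647, 0.002], [-0.0, -0.002, -1.0]]
ft_force: [-0.9, 4.2, 8.8]
finger_gap: 0.002
```

```bash
python3 lev.py; python3 look.py 6
```

```text
[ 0.5182 -0.1337  0.272 ] [ 0.6469 -0.7626 -0.0001] [-0.9216  4.1663  8.7716] [-23.8137   5.2161  91.0222   0.1262  83.7089  25.8646]
0.0 [ 0.5258 -0.128   0.2976] shift [0.0253 0.019  0.0853]
0.05 [ 0.5216 -0.1315  0.2846] shift [0.0113 0.0073 0.0419]
0.1 [ 0.5179 -0.1346  0.2713] shift [-0.001  -0.0031 -0.0023]
0.15 [ 0.5147 -0.1373  0.2578] shift [-0.0118 -0.012  -0.0472]
0.2 [ 0.5119 -0.1396  0.2442] shift [-0.0208 -0.0196 -0.0926]
0.25 [ 0.5097 -0.1415  0.2304] shift [-0.0282 -0.0258 -0.1386]
0.3 [ 0.508  -0.1429  0.2165] shift [-0.0339 -0.0306 -0.185 ]
0.35 [ 0.5068 -0.1439  0.2025] shift [-0.0379 -0.0339 -0.2317]
0.4 [ 0.5062 -0.1445  0.1893] shift [-0.0401 -0.0358 -0.2757]
0.45 [ 0.506  -0.1446  0.1763] shift [-0.0406 -0.0362 -0.319 ]
0.5 [ 0.5064 -0.1443  0.1633] shift [-0.0394 -0.0352 -0.3623]
0.55 [ 0.5072 -0.1435  0.1504] shift [-0.0365 -0.0327 -0.4054]
0.6 [ 0.5086 -0.1424  0.1375] shift [-0.0318 -0.0288 -0.4482]
0.65 [ 0.5106 -0.1408  0.1248] shift [-0.0255 -0.0235 -0.4907]
0.7 [ 0.513  -0.1388  0.1122] shift [-0.0174 -0.0168 -0.5325]
catch_peg top 0.48 [0.4222 0.0906 0.216 ]
catch_peg side 0.49 [0.4222 0.0915 0.2176]
lever_pad top 0.85 [ 0.5179 -0.1367  0.2741]
lever_pad side 0.62 [ 0.5201 -0.1336  0.2715]
crucible_a top 0.75 [ 0.5185 -0.1365  0.2747]
crucible_a side 0.5 [ 0.3848 -0.0713  0.005 ]
tongs top 0.45 [ 0.4979 -0.2129 -0.0017]
tongs side 0.8 [ 0.4995 -0.2074 -0.0017]
sample_jar top 0.73 [0.371  0.0836 0.0043]
sample_jar side 0.66 [0.3709 0.0814 0.0034]
```

View pics/z6.png

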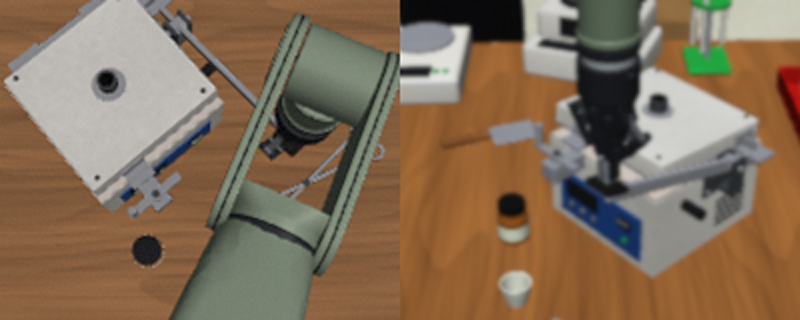

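Contact is good: the pad is at z 0.272, the load is 8.8 N and the lid has begun to lift. I continue down the arc.

Call:
servo_tool(steps=[-0.006,-0.005,-0.022,0,0,0,0,-0.011,-0.009,-0.045,0,0,0,0,-0.016,-0.013,-0.067,0,0,0,0,-0.02,-0.016,-0.09,0,0,0,0,-0.024,-0.02,-0.113,0,0,0,0,-0.027,-0.022,-0.136,0,0,0,0,-0.03,-0.025,-0.16,0,0,0,0,-0.033,-0.027,-0.183,0,0,0,0,-0.035,-0.029,-0.206,0,0,0,0,-0.037,-0.031,-0.229,0,0,0,0])

```text
time: 11.27
position: [0.5067, -0.1437, 0.2042]
tool_rot: [[0.647, -0.763, 0.0], [-0.763, -0.647, 0.0], [-0.0, -0.0, -1.0]]
ft_force: [-5.4, 2.7, 11.3]
finger_gap: -0.0
```

```bash
python3 lev.py; python3 look.py 7
```

```text
[ 0.5067 -0.1437  0.2042] [ 0.6467 -0.7627 -0.    ] [-5.4028  2.7243 11.3223] [-25.2618   7.3598  96.8416   0.0178  75.7925  24.4378]
0.0 [ 0.5258 -0.128   0.2976] shift [0.0636 0.0522 0.3114]
0.05 [ 0.5216 -0.1315  0.2846] shift [0.0496 0.0405 0.268 ]
0.1 [ 0.5179 -0.1346  0.2713] shift [0.0373 0.0302 0.2238]
0.15 [ 0.5147 -0.1373  0.2578] shift [0.0265 0.0212 0.1789]
0.2 [ 0.5119 -0.1396  0.2442] shift [0.0175 0.0136 0.1334]
0.25 [ 0.5097 -0.1415  0.2304] shift [0.0101 0.0074 0.0875]
0.3 [ 0.508  -0.1429  0.2165] shift [0.0044 0.0026 0.0411]
0.35 [ 0.5068 -0.1439  0.2025] shift [ 0.0004 -0.0007 -0.0056]
0.4 [ 0.5062 -0.1445  0.1893] shift [-0.0018 -0.0026 -0.0496]
0.45 [ 0.506  -0.1446  0.1763] shift [-0.0023 -0.003  -0.0929]
0.5 [ 0.5064 -0.1443  0.1633] shift [-0.0011 -0.002  -0.1362]
0.55 [ 0.5072 -0.1435  0.1504] shift [ 0.0018  0.0005 -0.1793]
0.6 [ 0.5086 -0.1424  0.1375] shift [ 0.0065  0.0044 -0.2221]
0.65 [ 0.5106 -0.1408  0.1248] shift [ 0.0128  0.0097 -0.2646]
0.7 [ 0.513  -0.1388  0.1122] shift [ 0.0209  0.0164 -0.3065]
catch_peg top 0.46 [0.42   0.0906 0.2148]
catch_peg side 0.59 [ 0.4986 -0.2073 -0.0009]
lever_pad top 0.55 [ 0.5048 -0.1444  0.2051]
lever_pad side 0.69 [ 0.5074 -0.1435  0.2055]
crucible_a top 0.68 [ 0.4521 -0.5192 -0.002 ]
crucible_a side 0.7 [ 0.3835 -0.0741  0.0065]
tongs top 0.51 [ 0.4967 -0.2101 -0.0031]
tongs side 0.56 [ 0.4987 -0.2111 -0.001 ]
sample_jar top 0.76 [0.37   0.0813 0.0035]
sample_jar side 0.73 [0.3709 0.0828 0.0019]
```

View pics/z7.png

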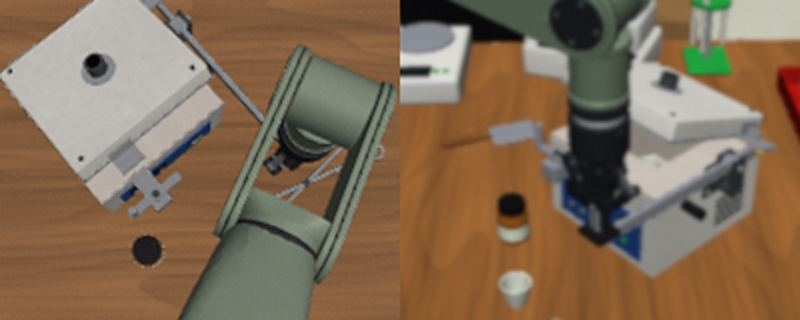

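The lid is visibly opening (dark gap in the side view) and the pad is centred under the fingers. I continue.

Call:
servo_tool(steps=[-0.001,-0.001,-0.022,0,0,0,0,-0.002,-0.002,-0.044,0,0,0,0,-0.003,-0.002,-0.066,0,0,0,0,-0.003,-0.002,-0.087,0,0,0,0,-0.002,-0.002,-0.109,0,0,0,0,-0.001,-0.001,-0.131,0,0,0,0,0,0,-0.152,0,0,0,0,0.002,0.001,-0.174,0,0,0,0,0.004,0.003,-0.195,0,0,0,0,0.006,0.005,-0.216,0,0,0,0])

```text
time: 12.7
position: [0.5084, -0.1429, 0.1386]
tool_rot: [[0.647, -0.763, -0.001], [-0.763, -0.647, -0.001], [0.0, 0.001, -1.0]]
ft_force: [-4.6, -0.1, 8.2]
finger_gap: -0.002
```

```bash
python3 lev.py | sed -n '1p;13,$p'
```

```text
[ 0.5084 -0.1429  0.1386] [ 0.6468 -0.7627  0.0004] [-4.6264 -0.1013  8.23  ] [-25.0517  11.7461 100.146   -0.0683  68.1112  24.6736]
0.55 [ 0.5072 -0.1435  0.1504] shift [-0.0039 -0.0022  0.0393]
0.6 [ 0.5086 -0.1424  0.1375] shift [ 0.0007  0.0017 -0.0035]
0.65 [ 0.5106 -0.1408  0.1248] shift [ 0.0071  0.007  -0.046 ]
0.7 [ 0.513  -0.1388  0.1122] shift [ 0.0152  0.0138 -0.0879]
```

Call:
servo_tool(steps=[0.003,0.002,-0.018,0,0,0,0,0.005,0.004,-0.034,0,0,0,0,0.008,0.006,-0.048,0,0,0,0,0.01,0.008,-0.06,0,0,0,0,0.012,0.01,-0.07,0,0,0,0,0.014,0.011,-0.078,0,0,0,0,0.015,0.012,-0.084,0,0,0,0,0.015,0.012,-0.084,0,0,0,0])

```text
time: 13.37
position: [0.5125, -0.1394, 0.1125]
tool_rot: [[0.647, -0.763, -0.002], [-0.763, -0.647, -0.001], [-0.0, 0.002, -1.0]]
ft_force: [-3.7, -1.1, 4.5]
finger_gap: -0.0
```

```bash
python3 lev.py | sed -n '1p;13,$p'; python3 look.py 8
```

```text
[ 0.5125 -0.1394  0.1125] [ 0.6468 -0.7627 -0.0004] [-3.702  -1.0889  4.4751] [-24.504   14.098  100.7791  -0.0985  65.1872  25.236 ]
0.55 [ 0.5072 -0.1435  0.1504] shift [-0.0174 -0.0138  0.1264]
0.6 [ 0.5086 -0.1424  0.1375] shift [-0.0128 -0.0099  0.0835]
0.65 [ 0.5106 -0.1408  0.1248] shift [-0.0064 -0.0046  0.0411]
0.7 [ 0.513  -0.1388  0.1122] shift [ 0.0017  0.0022 -0.0008]
catch_peg top 0.62 [0.4225 0.0887 0.2185]
catch_peg side 0.58 [0.4235 0.0929 0.2181]
lever_pad top 0.59 [ 0.5139 -0.1422  0.1152]
lever_pad side 0.79 [ 0.5163 -0.137   0.1119]
crucible_a top 0.53 [ 0.4529 -0.5188 -0.0027]
crucible_a side 0.5 [ 0.3812 -0.0693  0.0041]
tongs top 0.57 [ 0.4956 -0.2104  0.0014]
tongs side 0.71 [ 0.4999 -0.2053 -0.0006]
sample_jar top 0.58 [0.371  0.082  0.0034]
sample_jar side 0.92 [0.3712 0.0815 0.0014]
```

View pics/z8.png

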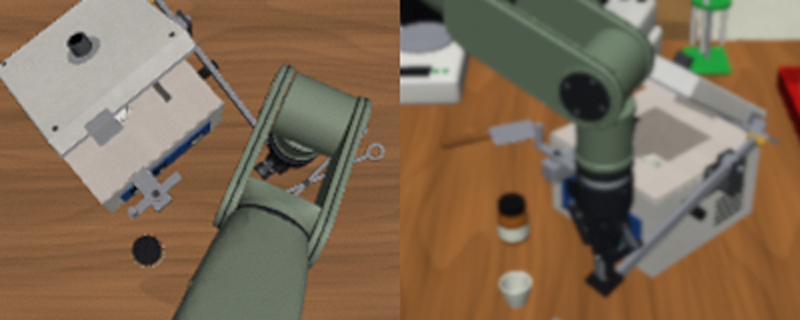

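The lid stands open in both views. The force is still only the load, so I press on gently to find the solid stop.

Call:
servo_tool(steps=[0.001,0.001,-0.004,0,0,0,0,0.002,0.001,-0.008,0,0,0,0,0.002,0.002,-0.01,0,0,0,0,0.002,0.002,-0.01,0,0,0,0,0.002,0.002,-0.01,0,0,0,0])

```text
time: 14.38
position: [0.513, -0.1391, 0.1104]
tool_rot: [[0.647, -0.763, -0.002], [-0.763, -0.647, -0.002], [-0.0, 0.003, -1.0]]
ft_force: [-7.9, -2.9, 11.4]
finger_gap: 0.0
```

Call:
servo_tool(steps=[0,0,-0.003,0,0,0,0,0,0,-0.004,0,0,0,0,0,0,-0.004,0,0,0,0,0,0,-0.004,0,0,0,0,0,0,-0.004,0,0,0,0,0,0,-0.004,0,0,0,0,0,0,-0.004,0,0,0,0,0,0,-0.004,0,0,0,0])

```text
time: 15.05
position: [0.513, -0.1391, 0.1102]
tool_rot: [[0.647, -0.762, -0.002], [-0.762, -0.647, -0.002], [0.0, 0.003, -1.0]]
ft_force: [-10.7, -1.7, 16.9]
finger_gap: -0.004
```

```bash
python3 look.py 9; python3 lev.py | head -1
```

```text
catch_peg top 0.61 [0.424  0.0892 0.2164]
catch_peg side 0.54 [0.4224 0.0938 0.2164]
lever_pad top 0.63 [0.3713 0.0819 0.0014]
lever_pad side 0.87 [ 0.5139 -0.1432  0.1107]
crucible_a top 0.62 [ 0.4519 -0.5235 -0.0021]
crucible_a side 0.78 [ 0.3825 -0.0716  0.0037]
tongs top 0.6 [0.6045 0.1251 0.0023]
tongs side 0.89 [ 0.4981 -0.2079  0.0001]
sample_jar top 0.62 [0.3714 0.0814 0.0033]
sample_jar side 0.74 [0.3713 0.0809 0.0026]
[ 0.513  -0.1391  0.1102] [ 0.647  -0.7625 -0.    ] [-10.2535  -0.5661  17.3401] [-24.4211  14.3303 100.7955  -0.1466  64.9371  25.3228]
```

View pics/z9.png

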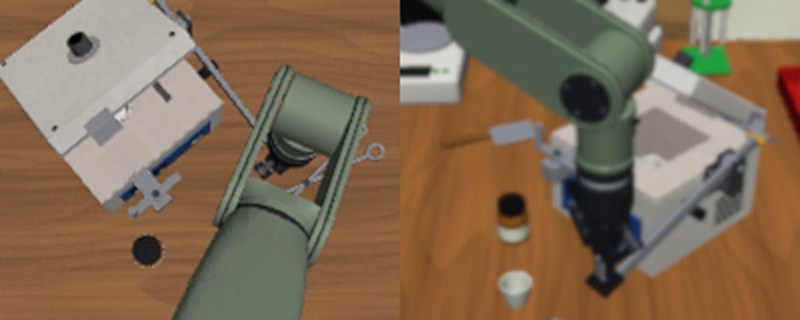

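The lever is on its solid stop: pushing a further 1.2 mm moved it only 0.2 mm, and the force rose to 17 N. The lid is raised, the catch is round and the other things have not moved, so I hand in.

```bash
python3 -c "
from rig import env
print(env.close_job())"
```

```text
the job is handed in; nothing more can be done
None
```

I pushed the safety catch fully round with the shut fingertips. I then pressed the lever pad down its arc to the stop and handed the job in at about 15 s while still holding it there.

- **Catch:** the peg last measured about (0.423, 0.092), against (0.422, 0.094) expected at fully round. That is roughly 1.5 rad, and the top view shows the catch lying along the furnace front.
- **Lever and lid:** the lever is on its solid stop. The last 1.2 mm of push moved it only 0.2 mm, and the upward force rose from 11 N to about 17 N. The fingertips sit at z = 0.110 m, which fits the stop, and the lid stands open in both views. I had no direct reading of the lid angle or speed.
- **Other things:** crucible_a, the tongs and the jar measured within a few millimetres of where they started. I did not measure the mortar, wash bottle, spatula, crucible_b or the crucible inside the furnace again, but the fingers never went near them.
- **Disagreements:** in the last top view the networks gave wrong positions for the pad, tongs and crucible_a. They appear to have picked out the jar, the furnace and crucible_b instead. The side-view positions agreed with the fitted layout, so I relied on those.

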